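Fit a brake pad into a clip-lined caliper bracket

ROBOT

A 7-joint arm with a two-finger parallel gripper is mounted at the origin on the work surface. World frame = base frame: x ahead of the robot, y to its left, z up, the work surface at z = 0. Lengths are in m, angles in rad, forces in N, time in s.
With the tool pointing down it reaches from about 0.4 to 0.85 m from the base axis. Payload 4.5 kg.
Tool frame: the origin (TCP) lies midway between the tips of the shut fingers; the grasp point (between the pads) lies 19 mm behind it; z points along the fingers, y is the line along which they close (so a half turn about z gives the same grasp; the last joint's range is limited). The gripper opens to 85 mm and grips with 20 to 120 N. Pads are 22 mm wide; open, the fingers measure 114 mm over their backs; the gripper's body (76 mm by 85 mm) begins 54 mm behind the grasp point. The pads swing forward as they close: fully open they stand 13 mm farther back than shut.
Start: joints at [-1.133, 0.689, -0.195, 1.565, 0.157, 0.902, -0.215], TCP at [0.246, 0.575, 0.231] pointing down, gripper open.
Joint ranges: [-3.01, 3.01], [-0.46, 2.08], [-1.47, 1.51], [0.13, 2.56], [-1, 4.14], [0.04, 2.09], [-2.66, 2.66]. Speed limits (rad/s): [2.57, 2.57, 3.14, 3.14, 3.14, 3.14, 3.14].

INTERFACE

Orientations are given as a unit quaternion [x, y, z, w].
In Python, from station import ctrl, cams, ticket gives the robot as it stands. The module is installed in compiled form; this text tells all that it offers.
- The arm moves only by the tool apply_moves, never from a script. Its argument "motion" is one flat list of numbers, 5 for each row, row after row: the shift along the tool's x, y, z in a scale on which 1.0 is 30 cm, then the turn about the tool's z in parts of the range, where 1.0 means pi/2 rad, then the finger opening in cm, from 0 to 8.54. A call has exactly 5 rows; each row is the pose to reach, as a shift and turn from the pose commanded when the call began, along the tool's axes at that moment; what a row does not reach only later rows make up. A row lasts 1/10 s, in which the tool goes at most 50 mm and 8.59 degrees, less where a joint would pass 70% of its speed; a pose out of reach is approached as far as the arm can. A shift or turn number past 1, either way, is cut back to 1. A call with a gripper value outside its range is refused whole. The fingers move at their own pace and stop on an object; "grip_force" is the grip in N (left out, the last holds). Time passes only in rows, so rows that repeat a pose let the fingers close, or fill a call up. It gives the time, the measured TCP pose, the force, the opening and the grip force at its end, in the units of the state.
- ctrl.state(): the state, without advancing time (a new reading comes with each control period).
- cams.grab_frame(name): name is "scene" or "top" or "wrist"; returns a dict with "img" (384x512x3 uint8, red, green, blue), "range_z" (384x512 float32, m along the optical axis (not along the pixel's ray), 0 where there is no reading), "fx", "fy", "cx", "cy" (pixels), "pose" (4x4, takes a point from camera to world coordinates). Camera axes: x right, y down, z forward; pixel columns grow to the right and rows downward; lengths in m; the calibration is good to about 2 mm. A picture is of the moment at which its call begins.
- ticket.finish_job(): hands the job in; it is judged then, once.
The state is a dict: "clock": time; "joints": joint angles; "joint_velocities": joint speeds; "joint_efforts": joint torques, N m; "tool_pos": TCP position; "ee_rot": TCP orientation; "contact_force": force on the tool from outside, world axes, zero at the start; "moment": the same for the moment, N m; "width": opening from 0.0 (shut) to 1.0 (fully open); "grasp_force": force on a finger pad.
Only numpy, scipy, OpenCV 4.12 (cv2) and the standard library are available. Lean on these libraries where they do the work, as an engineer would, in place of code of your own. Each camera call takes 0.05 s, during which the arm holds its last target. There are 200 camera calls.

TASK

Fit the new brake pad, the one with the thick friction block, into the bracket on the bench: friction block up, both ears slid down between the spring clips and the slot walls until the pad is fully home and flat on the slot floors; the slots are clamped up to a few millimetres along the bracket from where they are marked, so feel for them. Once the pad is down, bear on it with a firm, steady push of about 20 N for a second to be sure it is home, never pushing harder than 25 N at any time, then let go of it. Leave the worn pad and the pistons where they are.

Things in the scene. Friction and masses are not known exactly. Their poses are not given: they have to be found in the camera images.
- pad: New brake pad, loose, 0.25 to 0.45 kg, flat on the bench, block up. Steel backing plate 50 (x) x 100 (y) x 6 mm (z) with an ear at the middle of each short end: 18 mm wide (x), 6 mm thick, reaching to y = +-64 mm. Origin: centre of the plate's underside; y along its length, z up. Either way round fits.
- block_top (a point): Centre of the top of the new pad's dark friction block: 45 (x) x 88 (y) x 16 mm, standing on the plate from z = 6 to 22 mm, a shallow groove across its top; grip it across its 45 mm width. Axes as the pad's.
- worn_pad: Worn pad, not to be moved: the same backing plate and ears, but its friction block is only 5 mm thick (11 mm overall). Origin and axes as for the new pad. The two pads lie in either order.
- bracket: Caliper bracket, fixed to the bench (place and yaw vary): dark iron on an aluminium plate 76 (x) x 170 (y) x 10 mm. Origin: centre of its underside; y runs from slot to slot. A slot at each end, floor at z = 30 mm, iron walls to z = 48 mm, steel flares to z = 55 mm. Nothing between the slots (|y| < 53 mm) is higher than z = 22 mm.
- slot_floors: The two slot floors, fixed parts of the bracket: level iron faces at bracket z = 30 mm, y = +-53 to +-79 mm, on which the ears come to rest. Origin and axes are the bracket's.
- slot_left (a point): Nominal middle of the floor of the slot at bracket +y (y = 59, z = 30 mm), axes as the bracket's; slot open upward and to the middle. Rigid +x wall, face at x = 9 mm, above it a steel flare leaning out to x = 13 mm; blunt end wall at y = 65 mm; spring clip on the -x side. Walls and clips of both slots are clamped together up to 3 mm either way along y from nominal; not measured.
- slot_right (a point): The same for the slot at the bracket's -y end (y = -59 mm, z = 30 mm), end wall at y = -65 mm, rigid wall also on the +x side, clip on the -x side. Both slots shift together, so 2 mm of play along y in all stays for the ears: off by more, an ear lands on an end wall's top, 18 mm above the floor.
- clip_left (a joint): Travel of the spring clip in the left slot, 0 at rest to 0.0045 m pushed back towards bracket -x. At rest its face is at x = -7 mm, 2 mm inside the ear's room; its flared top leans out to x = -13 mm at z = 53 mm. It yields from about 1.5 N and gains 0.7 N per mm.
- clip_right (a joint): The same for the right slot. Getting the ears past both clips takes about 7 to 10 N of downward push; the pad's weight alone does not seat it. Ears and clips are greased (friction about 0.3), so up to about 4 N of a push is lost to rubbing. A hard push with one ear caught can twist the pad in the fingers: grip firmly, feel lightly.
- seat (a point): Point of the bracket midway between the slots at the height of the slot floors (30 mm over the bench), axes as the bracket's. The pad is home when its origin is at this height, at x = 0 and within 3 to 4 mm of it along y, ears flat on the floors and pressed by the clips against the +x walls.
- piston_a: Turned steel piston, a plain cylinder 44 mm across and 48 mm tall with a groove near the foot, standing loose on the bench, the one nearest the robot; not to be moved. Origin: centre of its foot.
- piston_b: Turned steel piston, a plain cylinder 44 mm across and 48 mm tall with a groove near the foot, standing loose on the bench, the nearest of the far group; not to be moved. Origin: centre of its foot.
- piston_c: Turned steel piston, a plain cylinder 44 mm across and 48 mm tall with a groove near the foot, standing loose on the bench, in the far group; not to be moved. Origin: centre of its foot.
- piston_d: Turned steel piston, a plain cylinder 44 mm across and 48 mm tall with a groove near the foot, standing loose on the bench, in the far group; not to be moved. Origin: centre of its foot.
There are look-alikes about, which are no part of the job. There is more than one size of the bracket; the job needs the larger.

How it is judged:
On the way, in this order (a step that is already met when the one before it is completed fails the run):
1. both ears have entered the slots, the pad level and in line with the bracket (x of pad in the frame of seat between -0.003 and 0.003 m and y of pad in the frame of seat between -0.006 and 0.006 m and angle between the y axis of pad and the y axis of bracket, either way round below 0.05 rad and z of pad in the frame of seat below 0.013 m and angle between pad's own z axis and vertical below 0.12 rad), for 0.05 s.
2. the pad is down on the slot floors and is pressed on them with more than 10 N (x of pad in the frame of seat between -0.003 and 0.003 m and y of pad in the frame of seat between -0.006 and 0.006 m and angle between the y axis of pad and the y axis of bracket, either way round below 0.05 rad and z of pad in the frame of seat between -0.003 and 0.0015 m and angle between pad's own z axis and vertical below 0.03 rad and contact force between pad and slot_floors above 10 N), for 0.3 s.
At the end, for the whole second after the job is handed in: The new pad sits in the bracket, friction block up: its origin within 3 mm of the seat point along the bracket's x and 6 mm along its y, and no more than 1.5 mm above it, its length in line with the bracket within 0.05 rad, level within 0.03 rad, at rest and released (x of pad in the frame of seat between -0.003 and 0.003 m and y of pad in the frame of seat between -0.006 and 0.006 m and angle between the y axis of pad and the y axis of bracket, either way round below 0.05 rad and z of pad in the frame of seat between -0.003 and 0.0015 m and angle between pad's own z axis and vertical below 0.03 rad and linear speed of pad below 0.01 m/s and contact force between the fingers and pad below 0.1 N); the robot touches nothing.
It fails at once if the pad is forced: pressed on the slot floors with more than 32 N, or all its contacts with the bracket and clips add up to more than 65 N (contact force between pad and slot_floors above 32 N or contact force between pad and bracket above 65 N).
It fails at once if the worn pad or a piston is moved by more than 20 mm (distance of any of worn_pad, piston_a, piston_b, piston_c, piston_d from where it was at the start of the episode above 0.02 m).
It also fails if it takes over 61 s, if anything falls off the work surface, if the arm or the gripper's body presses on something with over 40 N, if the wrist force passes 120 N, or if a joint passes its speed limit or range.

## Working session

There is one attempt and no reset: what is moved stays moved. The work goes in short steps, Python scripts to look and compute and a tool call to move; the robot and the scene stay as the last step left them, time stands still between calls to the robot, and variables do not carry over. Pictures are saved under pics/ and viewed, at most 10 in all, crops included, and the job is handed in when it is done.

Besides the shell and the picture viewer there is one more tool, called after "Emit:" as name(argument=value, ...) on one line, values as JSON. apply_moves: Moves the arm, as the interface text tells. Its arguments: {"type":"object","properties":{"motion":{"type":"array","items":{"type":"number"}},"grip_force":{"type":"number"}},"required":["motion"]}

```bash
mkdir -p pics; cat > h.py <<'E'
import numpy as np,cv2,pickle
from station import ctrl,cams,ticket
def grab(n,tag):
    f=cams.grab_frame(n); pickle.dump(f,open(f'{tag}.pkl','wb')); return f
def world(f):
    v,u=np.mgrid[0:384,0:512]; z=f['range_z']
    p=np.stack([(u-f['cx'])/f['fx']*z,(v-f['cy'])/f['fy']*z,z],-1)
    return p@f['pose'][:3,:3].T+f['pose'][:3,3]
E
python3 - <<'E'
from h import *
a=grab('top','top0');b=grab('scene','scene0')
im=np.hstack([a['img'],b['img']])[:,:,::-1]
cv2.imwrite('pics/0.png',cv2.resize(a['img'][:,:,::-1],(800,600)))
cv2.imwrite('pics/1.png',cv2.resize(b['img'][:,:,::-1],(800,600)))
print(a['pose'],a['fx'],b['pose']);s=ctrl.state();print(s)
E
```

```text
[[ 0.0076621  -0.99246013  0.12232819  0.45876274]
 [-0.99929565 -0.01209347 -0.03552396 -0.00354307]
 [ 0.03673549 -0.12196984 -0.99185375  0.75766525]
 [ 0.          0.          0.          1.        ]] 368.5521534964926 [[-0.76502454  0.42631278 -0.48269542  1.05378251]
 [ 0.64397012  0.49904673 -0.57987486  0.54654548]
 [-0.00632049 -0.75445992 -0.65631569  0.72037995]
 [ 0.          0.          0.          1.        ]]
{'clock': 0.1, 'joints': array([-1.13322336,  0.68990597, -0.19449097,  1.56624038,  0.1572813 ,
        0.90249249, -0.21511813]), 'joint_velocities': array([-0.00223396, -0.00139508, -0.00072051, -0.00400095,  0.00133481,
       -0.00122478,  0.00042187]), 'joint_efforts': array([-3.45796136e-03, -5.40598798e+01, -1.27108343e+00, -1.58984703e+01,
        9.51198628e-03,  4.39492127e-03, -1.41868742e-05]), 'tool_pos': array([0.24537949, 0.5741843 , 0.23055975]), 'ee_rot': array([ 2.00505954e-01,  9.79692132e-01, -8.23013601e-04, -1.05390980e-04]), 'contact_force': array([-0.53084869,  0.01280075,  0.14224805]), 'moment': array([-0.00073656,  0.00380809,  0.04349983]), 'grasp_force': 0.0, 'width': 1.0017644595884292}
```

View pics/0.png

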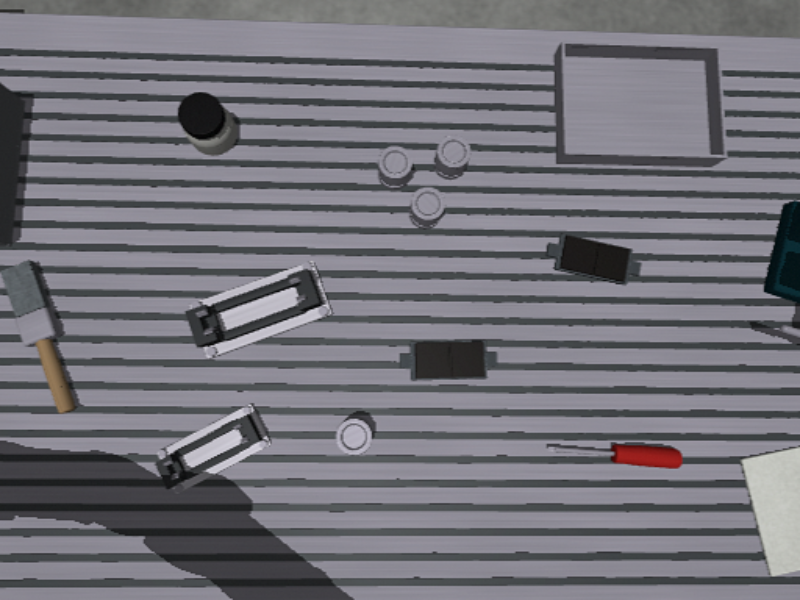

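View pics/1.png

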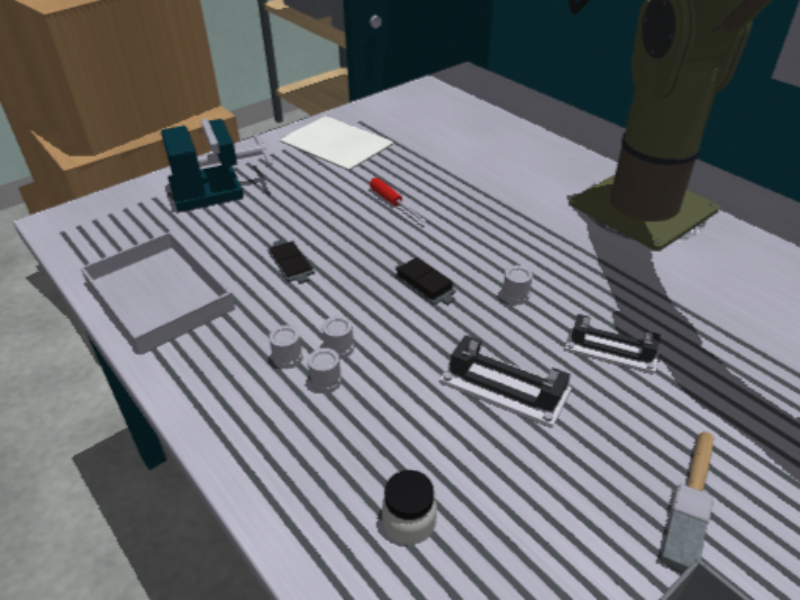

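Pads: A at top view (450,360), B at (595,258). Brackets: larger at (260,310), smaller at (213,447). Pistons are at (355,435), (428,205), (395,163) and (453,153). Next I measure heights and check in a crop.

```bash
python3 - <<'E'
from h import *
f=pickle.load(open('top0.pkl','rb')); P=world(f); Z=P[...,2]
bench=np.median(Z[200:330,200:480]);print('bench',bench)
def box(u0,v0,u1,v1,lo,hi,dark=None):
    s=.64; m=np.zeros(Z.shape,bool); m[int(v0*s):int(v1*s),int(u0*s):int(u1*s)]=1
    m&=(Z-bench>lo)&(Z-bench<hi)
    p=P[m]; r=cv2.minAreaRect(p[:,:2].astype(np.float32)*1000)
    print(np.array(r[0]),r[1],r[2],'n',m.sum(),'zmed',np.median(p[:,2])-bench, np.percentile(p[:,2],95)-bench)
box(395,325,505,395,.003,.04);box(395,325,505,395,.015,.04)
box(540,225,645,290,.003,.04);box(540,225,645,290,.009,.04)
for r in [(180,250,340,365),(150,395,275,495)]:
  box(*r,.005,.07);box(*r,.025,.07);box(*r,.04,.07)
for n,(u,v) in dict(a=(355,435),b=(428,205),c=(395,163),d=(453,153)).items():
  box(u-25,v-25,u+25,v+25,.043,.06)
t=f['img'][150:260,100:430][:,:,::-1]
s=pickle.load(open('scene0.pkl','rb'))['img'][140:280,160:440][:,:,::-1]
cv2.imwrite('pics/2.png',np.vstack([cv2.resize(t,(780,260),interpolation=2),cv2.resize(s,(780,330),interpolation=2)]))
E
```

```text
bench -0.0008489932047313076
[476.05026245 -94.26803589] (142.256103515625, 78.91737365722656) 78.43498992919922 n 1320 zmed 0.021239676391464457 0.023535906592192256
[477.20718384 -98.13483429] (44.02931213378906, 88.37893676757812) 0.48006394505500793 n 1003 zmed 0.021742102489951565 0.023787767046562026
[ 614.33087158 -295.57296753] (128.54751586914062, 65.5443344116211) 89.94841003417969 n 1208 zmed 0.009731486386932608 0.01216509388343161
[ 614.96313477 -295.18545532] (88.54741668701172, 45.79771423339844) 78.11009216308594 n 739 zmed 0.010549371875116509 0.012417329897069685
[541.21459961 147.12176514] (76.86703491210938, 169.79872131347656) 20.66171646118164 n 3235 zmed 0.01341262915326602 0.04919131985851861
[539.51708984 148.0276947 ] (46.17066192626953, 160.8019256591797) 20.739694595336914 n 819 zmed 0.04746929462987759 0.05185314982507789
[539.02441406 149.32885742] (46.17066192626953, 158.01925659179688) 20.739694595336914 n 584 zmed 0.04821996292948466 0.053299900209936364
[363.98474121 199.38298035] (58.507781982421875, 131.62730407714844) 27.919477462768555 n 2110 zme
[... 171 characters left out ...]
498224406255
[367.05993652 197.57112122] (31.516172409057617, 105.5649642944336) 29.73576545715332 n 30 zmed 0.041133131744562845 0.044735580912325025
[383.40072632  22.88323975] (41.04602813720703, 41.47435760498047) 0.6831153631210327 n 385 zmed 0.046947985683232996 0.04960588421677143
[674.45373535 -66.7696991 ] (41.46629333496094, 42.656253814697266) 3.095994710922241 n 314 zmed 0.04649632321760794 0.04923620970333596
[728.47937012 -25.49898529] (42.18109130859375, 43.57120132446289) 51.98479080200195 n 321 zmed 0.04647577266521319 0.04909621119004881
[ 744.1081543  -100.12361145] (42.92819595336914, 42.35805892944336) 51.89426040649414 n 311 zmed 0.04622469725185252 0.049284727263516515
```

View pics/2.png

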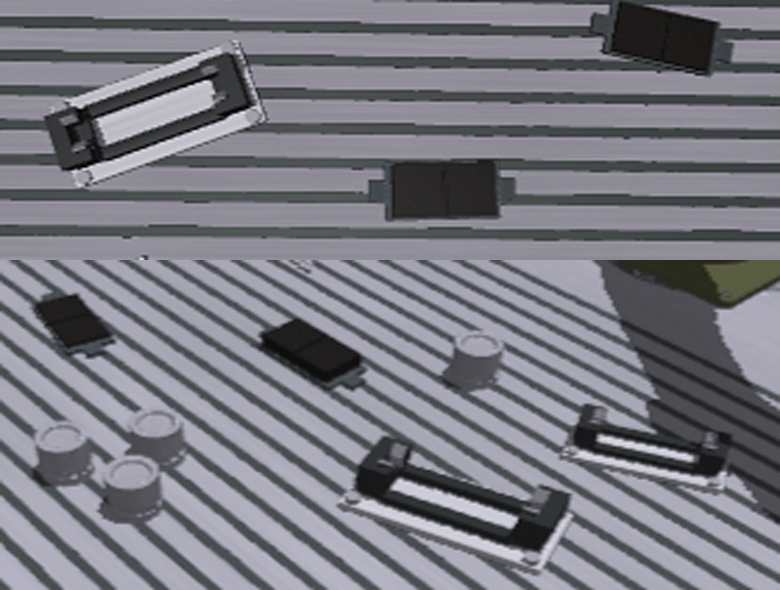

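New pad is A at (450,360): its top is at 22 mm, while B's is at 11 mm, so B is the worn one. The bracket for the job is the larger one at (260,310), 77x170 mm. The crop confirms both: A has a clearly thick block. I head for the pad.

```bash
cat >> h.py <<'E'
def go(x,y,z,yaw):  # yaw (deg) of tool y in world; prints shift cm in tool axes, turn about tool z
    from scipy.spatial.transform import Rotation as R
    s=ctrl.state(); M=R.from_quat(s['ee_rot']).as_matrix()
    d=M.T@(np.array([x,y,z])-s['tool_pos'])*100
    cy=np.degrees(np.arctan2(M[1,1],M[0,1])); t=(yaw-cy+90)%180-90
    print('shift',d.round(2),'turn',round(-np.radians(t),3),'| pos',s['tool_pos'].round(4),'yaw',cy.round(2),'tilt',M[:,2].round(4),'F',s['contact_force'].round(1),'M',s['moment'].round(2),'w',round(s['width'],3),'g',round(s['grasp_force'],1),'t',round(s['clock'],2))
E
python3 -c "
from h import *
go(.477,-.098,.14,.5)"
```

```text
shift [-47.71 -52.7    9.15] turn 1.158 | pos [0.2454 0.5742 0.2306] yaw 66.87 tilt [-5.0e-04 -1.6e-03 -1.0e+00] F [-0.5  0.   0.1] M [-0.    0.    0.04] w 1.002 g 0.0 t 0.1
```

Units first: shifts go in shares of 30 cm and turns go in shares of pi/2 rad. So -20 cm / 30 = -0.6667, -16 cm / 30 = -0.5333, 0.14 rad / 1.5708 = 0.0891.

Emit:
apply_moves(motion=[-0.1333,-0.1333,0.0333,0.0891,8.5,-0.2667,-0.2667,0.0667,0.1783,8.5,-0.4,-0.4,0.1,0.2674,8.5,-0.5333,-0.5333,0.1333,0.3565,8.5,-0.6667,-0.6667,0.1667,0.4456,8.5])

```text
clock: 0.6
tool_pos: [0.3376, 0.3444, 0.1875]
ee_rot: [0.527, 0.85, 0.0, 0.0]
contact_force: [1.5, 0.1, 0.1]
width: 0.995
grasp_force: 0.0
```

```bash
python3 -c "
from h import *
go(.477,-.098,.14,.5)"
```

```text
shift [-45.81  -7.22   4.76] turn 0.453 | pos [0.3376 0.3444 0.1875] yaw 26.45 tilt [ 2.e-04 -1.e-04 -1.e+00] F [1.5 0.1 0.1] M [ 0.01 -0.08 -0.01] w 0.995 g 0.0 t 0.6
```

To row units: -23.5 cm / 30 = -0.7833, 1.5 cm / 30 = 0.05, 0.45 rad / 1.5708 = 0.2865.

Emit:
apply_moves(motion=[-0.1567,-0.0267,0.0167,0.0573,8.5,-0.3133,-0.0533,0.0333,0.1146,8.5,-0.47,-0.08,0.05,0.1719,8.5,-0.6267,-0.1067,0.0667,0.2292,8.5,-0.7833,-0.1333,0.0833,0.2865,8.5])

```text
clock: 1.1
tool_pos: [0.4076, 0.1168, 0.1625]
ee_rot: [0.702, 0.712, 0.0, -0.0]
contact_force: [0.7, 0.2, -0.6]
width: 0.992
grasp_force: 0.0
```

```bash
python3 -c "
from h import *
go(.477,-.098,.14,.5)"
```

```text
shift [-21.57   6.64   2.25] turn 0.005 | pos [0.4076 0.1168 0.1625] yaw 0.8 tilt [ 1.e-04  1.e-04 -1.e+00] F [ 0.7  0.2 -0.6] M [-0.01 -0.07  0.02] w 0.992 g 0.0 t 1.1
```

Emit:
apply_moves(motion=[-0.15,0.0467,0.0133,0,8.5,-0.3,0.0933,0.0267,0,8.5,-0.45,0.14,0.04,0,8.5,-0.6067,0.1867,0.0533,0,8.5,-0.6067,0.1867,0.0533,0,8.5])

```text
clock: 1.6
tool_pos: [0.4677, -0.0714, 0.1464]
ee_rot: [0.706, 0.708, -0.001, 0.002]
contact_force: [-0.7, 1.0, -0.2]
width: 0.993
grasp_force: 0.0
```

```bash
python3 - <<'E'
from h import *
go(.477,-.098,.14,.5)
f=grab('wrist','w0'); P=world(f); Z=P[...,2]
m=(Z>.014)&(Z<.03)&(abs(P[...,0]-.477)<.06)&(abs(P[...,1]+.098)<.08)
print('block',cv2.minAreaRect(P[m][:,:2].astype(np.float32)*1000),m.sum(),np.median(Z[m]))
m=(Z>.003)&(Z<.03)&(abs(P[...,0]-.477)<.06)&(abs(P[...,1]+.098)<.08)
print('all',cv2.minAreaRect(P[m][:,:2].astype(np.float32)*1000))
cv2.imwrite('pics/3.png',f['img'][:,:,::-1])
go(.477,-.098,.14,.5)
E
```

```text
shift [-2.66  0.92  0.65] turn -0.005 | pos [ 0.4677 -0.0714  0.1464] yaw 0.19 tilt [ 0.0018 -0.0046 -1.    ] F [-0.7  1.  -0.2] M [ 0.04 -0.05  0.02] w 0.993 g 0.0 t 1.6
block ((478.6878967285156, -98.46844482421875), (44.74449157714844, 88.90679168701172), 1.8326599597930908) 4625 0.022152888005590066
all ((480.4519958496094, -97.64366149902344), (69.50035095214844, 128.2138214111328), 12.924859046936035)
shift [-3.11  1.    0.64] turn -0.0 | pos [ 0.4667 -0.067   0.1463] yaw 0.48 tilt [ 2.0e-04 -1.7e-03 -1.0e+00] F [0.1 0.1 0.2] M [-0.01  0.04 -0.07] w 0.993 g 0.0 t 1.65
```

View pics/3.png

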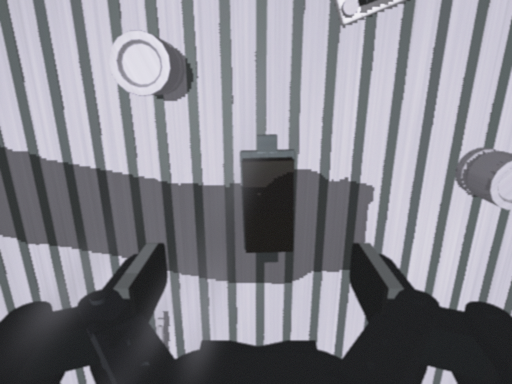

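Wrist view: the new pad's block is centred at about (268,205), between the open fingers. The wrist fit gives (0.4787,-0.0985), which agrees with the top view. I descend.

To row units: 10.5 cm / 30 = 0.35, -3.15 cm / 30 = -0.105, -0.013 rad / 1.5708 = -0.0083.

Emit:
apply_moves(motion=[-0.05,0.0167,0.0833,-0.0083,8.5,-0.105,0.0367,0.1667,-0.0083,8.5,-0.105,0.0367,0.2667,-0.0083,8.5,-0.105,0.0367,0.35,-0.0083,8.5,-0.105,0.0367,0.35,-0.0083,8.5])

```text
clock: 2.15
tool_pos: [0.4759, -0.0917, 0.0394]
ee_rot: [0.695, 0.719, -0.001, -0.003]
contact_force: [0.2, 0.1, 0.1]
width: 0.996
grasp_force: 0.0
```

```bash
python3 - <<'E'
from h import *
f=grab('wrist','w1')
go(.478,-.0985,.007,1.2)
E
```

```text
shift [-0.65  0.12  3.38] turn 0.011 | pos [ 0.4767 -0.0921  0.0408] yaw 1.85 tilt [-0.0036  0.0012 -1.    ] F [ 0.9 -0.7  0.9] M [-0.    0.01 -0.02] w 0.992 g 0.0 t 2.2
```

To row units: -0.6 cm / 30 = -0.02, 0.5 cm / 30 = 0.0167.

Emit:
apply_moves(motion=[-0.02,0.0033,0.0167,0,8.5,-0.02,0.0033,0.0167,0,8.5,-0.02,0.0033,0.0167,0,8.5,-0.02,0.0033,0.0167,0,8.5,-0.02,0.0033,0.0167,0,8.5])

```text
clock: 2.7
tool_pos: [0.4794, -0.0998, 0.0373]
ee_rot: [0.696, 0.718, 0.0, 0.0]
contact_force: [-0.8, -0.5, 0.1]
width: 0.997
grasp_force: 0.0
```

```bash
python3 - <<'E'
from h import *
for i in range(2):
  f=grab('wrist','w1'); go(.478,-.0985,.007,1.2)
P=world(f); Z=P[...,2]
for lo in (.014,.018):
  m=(Z>lo)&(Z<.03)&(abs(P[...,0]-.478)<.032)&(abs(P[...,1]+.098)<.055)
  print('block',cv2.minAreaRect(P[m][:,:2].astype(np.float32)*1000),m.sum(),np.median(Z[m]))
E
```

```text
shift [ 0.13 -0.13  3.01] turn 0.009 | pos [ 0.4793 -0.0998  0.0371] yaw 1.72 tilt [ 6.e-04  1.e-04 -1.e+00] F [ 0.2 -0.7  0.5] M [ 0.04  0.04 -0.03] w 0.992 g 0.0 t 2.75
shift [ 0.13 -0.12  3.  ] turn 0.009 | pos [ 0.4793 -0.0998  0.037 ] yaw 1.72 tilt [ 4.e-04  1.e-04 -1.e+00] F [-0.6  0.1 -0.3] M [-0.01  0.04 -0.02] w 0.995 g 0.0 t 2.8
block ((478.6912536621094, -98.57107543945312), (45.19256591796875, 89.10424041748047), 1.8012547492980957) 12468 0.02217734196255014
block ((478.69293212890625, -98.62458801269531), (45.19256591796875, 88.9971694946289), 1.8012547492980957) 12358 0.0221831439428002
```

Emit:
apply_moves(motion=[0.004,-0.002,0.04,0,8.5,0.004,-0.002,0.08,0,8.5,0.004,-0.002,0.1,0,8.5,0.004,-0.002,0.1,0,6.5,0.004,-0.002,0.1,0,5], grip_force=90)

```text
clock: 3.3
tool_pos: [0.4782, -0.0986, 0.0063]
ee_rot: [0.696, 0.718, -0.0, -0.0]
contact_force: [0.2, 0.7, 0.8]
width: 0.685
grasp_force: 0.0
```

Emit:
apply_moves(motion=[0,0,0,0,4,0,0,0,0,3,0,0,0,0,3,0,0,0,0,3,0,0,0,0,3], grip_force=90)

```text
clock: 3.8
tool_pos: [0.4784, -0.0987, 0.0074]
ee_rot: [0.696, 0.718, 0.0, 0.0]
contact_force: [-1.5, 0.9, 6.1]
width: 0.501
grasp_force: 92.3
```

```bash
python3 - <<'E'
from h import *
go(.4787,-.0986,.007,1.8)
E
```

```text
shift [0.01 0.03 0.04] turn -0.001 | pos [ 0.4784 -0.0987  0.0074] yaw 1.72 tilt [ 1.e-04 -1.e-04 -1.e+00] F [-1.5  0.9  6.1] M [ 0.09  0.37 -0.  ] w 0.501 g 92.3 t 3.8
```

To row units: -9 cm / 30 = -0.3, -6 cm / 30 = -0.2.

Emit:
apply_moves(motion=[0,0,-0.0333,0,3,0,0,-0.1,0,3,0,0,-0.2,0,3,0,0,-0.3,0,3,0,0,-0.3,0,3])

```text
clock: 4.3
tool_pos: [0.4807, -0.0992, 0.1001]
ee_rot: [0.697, 0.717, 0.002, 0.003]
contact_force: [1.4, -0.5, -2.9]
width: 0.499
grasp_force: 92.2
```

```bash
python3 - <<'E'
from h import *
f=grab('wrist','w2'); 
cv2.imwrite('pics/4.png',f['img'][:,:,::-1])
g=grab('top','top1'); P=world(g); Z=P[...,2]
go(.5412,.1471,.11,20.7)
m=(abs(P[...,0]-.479)<.045)&(abs(P[...,1]+.0986)<.08)&(Z>.08)&(Z<.1)
p=P[m]; print(m.sum(), p[:,:2].min(0),p[:,:2].max(0))
for lo,hi in [(-.065,-.052),(.052,.067)]:
  q=p[(p[:,1]+.0986>lo)&(p[:,1]+.0986<hi)]; print(len(q),q.mean(0) if len(q) else '')
E
```

```text
shift [24.39  6.97 -1.26] turn -0.331 | pos [ 0.4789 -0.0988  0.0974] yaw 1.71 tilt [ 1.7e-03 -1.0e-04 -1.0e+00] F [-0.6  0.1 -2.3] M [ 0.02  0.02 -0.04] w 0.502 g 92.2 t 4.4
219 [ 0.45352448 -0.08494451] [ 0.50384474 -0.03446435]
0 
71 [ 0.47754475 -0.04001751  0.09641487]
```

View pics/4.png

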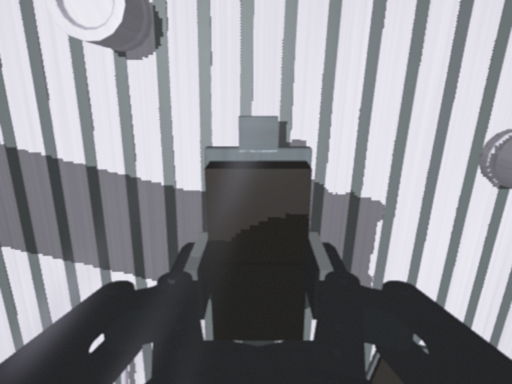

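Wrist view: the pad is gripped, level and square, with the ear tip at (258,117), so the origin is under the TCP to within about 1 mm. I move toward the bracket, stopping short so the wrist camera can see it.

To row units: 15 cm / 30 = 0.5, 13 cm / 30 = 0.4333, -0.331 rad / 1.5708 = -0.2107.

Emit:
apply_moves(motion=[0.1,0.0667,-0.02,-0.0446,3,0.2167,0.15,-0.0433,-0.0891,3,0.3333,0.2333,-0.0667,-0.1337,3,0.4333,0.3,-0.0867,-0.1783,3,0.5,0.34,-0.1,-0.2107,3])

```text
clock: 4.9
tool_pos: [0.5768, 0.0581, 0.1256]
ee_rot: [0.566, 0.824, 0.001, -0.001]
contact_force: [-0.3, 0.6, -2.5]
width: 0.501
grasp_force: 92.2
```

Emit:
apply_moves(motion=[0,0,0,0,3,0,0,0,0,3,0,0,0,0,3,0,0,0,0,3,0,0,0,0,3])

```text
clock: 5.4
tool_pos: [0.5754, 0.0532, 0.1264]
ee_rot: [0.569, 0.822, -0.001, -0.0]
contact_force: [-0.5, -0.1, -3.5]
width: 0.499
grasp_force: 92.2
```

```bash
python3 - <<'E'
from h import *
go(.5412,.1471,.085,20.7)
f=grab('wrist','w3'); P=world(f); Z=P[...,2]
cv2.imwrite('pics/5.png',cv2.resize(f['img'][:,:,::-1],(800,600)))
m=(Z>.006)&(Z<.06)&(np.hypot(P[...,0]-.541,P[...,1]-.147)<.098)
print(cv2.minAreaRect(P[m][:,:2].astype(np.float32)*1000),m.sum())
E
```

```text
shift [10.    0.1   4.14] turn -0.002 | pos [0.5754 0.0532 0.1264] yaw 20.59 tilt [-9.e-04 -6.e-04 -1.e+00] F [-0.5 -0.1 -3.5] M [-0.02 -0.02  0.07] w 0.499 g 92.2 t 5.4
((547.1734008789062, 133.41102600097656), (76.23430633544922, 106.69764709472656), 20.836606979370117) 13023
```

View pics/5.png

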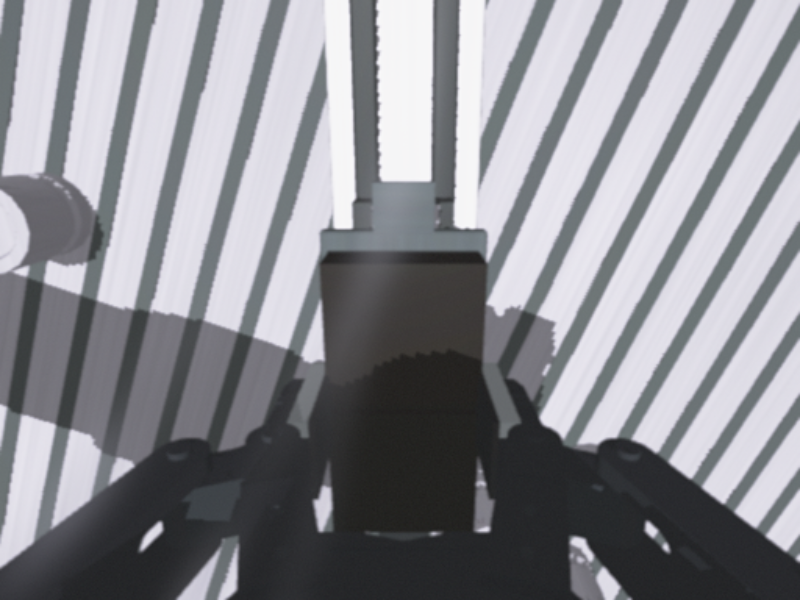

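Wrist view: the bracket runs straight up the picture, and the plate-edge fit is yaw 20.8°, 0.7 mm to bracket +x of the top-view fit. I move over it.

To row units: 10 cm / 30 = 0.3333, 9 cm / 30 = 0.3, -0.004 rad / 1.5708 = -0.0025.

Emit:
apply_moves(motion=[0.1,0.0033,0.0267,-0.0025,3,0.2,0.0057,0.0533,-0.0025,3,0.3,0.0057,0.0867,-0.0025,3,0.3333,0.0057,0.1133,-0.0025,3,0.3333,0.0057,0.13,-0.0025,3])

```text
clock: 5.95
tool_pos: [0.5412, 0.1505, 0.0872]
ee_rot: [0.566, 0.825, 0.0, -0.001]
contact_force: [-0.5, -0.9, -1.9]
width: 0.497
grasp_force: 92.2
```

Emit:
apply_moves(motion=[0,0,0,0,3,0,0,0,0,3,0,0,0,0,3,0,0,0,0,3,0,0,0,0,3])

```text
clock: 6.45
tool_pos: [0.5426, 0.148, 0.088]
ee_rot: [0.567, 0.823, 0.0, 0.0]
contact_force: [-0.1, 0.2, -3.1]
width: 0.502
grasp_force: 92.2
```

```bash
python3 - <<'E'
from h import *
go(.5418,.1473,.085,20.8)
f=grab('wrist','w4'); P=world(f); Z=P[...,2]
cv2.imwrite('pics/6.png',cv2.resize(f['img'][40:240,120:400][:,:,::-1],(800,571),interpolation=2))
a=np.radians(20.8); ex=np.array([np.cos(a),np.sin(a)]); ey=np.array([-ex[1],ex[0]])
q=P[...,:2]-np.array([.5418,.1473]); X=q@ex*1000; Y=q@ey*1000
np.set_printoptions(linewidth=200)
# profile along y at several x: highest z per mm
for name,sel in [('mid',abs(X)<5),('wallx+',(X>8)&(X<16)),('x-',(X<-8)&(X>-16))]:
  for y in range(46,90,2):
    m=sel&(Y>=y)&(Y<y+2)
    if m.sum(): print(name,y,m.sum(),(np.percentile(Z[m],[5,50,95])*1000).round(1))
E
```

```text
shift [-0.03 -0.1   0.3 ] turn 0.001 | pos [0.5426 0.148  0.088 ] yaw 20.86 tilt [ 6.e-04  1.e-04 -1.e+00] F [-0.1  0.2 -3.1] M [-0.07  0.04  0.01] w 0.502 g 92.2 t 6.45
mid 46 93 [85.9 86.7 87.8]
mid 48 98 [85.8 86.9 87.6]
mid 50 94 [86.  86.9 88. ]
mid 52 88 [85.9 87.  87.9]
mid 54 108 [85.9 86.9 87.9]
mid 56 90 [85.9 86.9 87.8]
mid 58 108 [86.  86.9 87.8]
mid 60 137 [29.5 86.4 87.8]
mid 62 156 [29.5 86.4 87.7]
mid 64 70 [29.4 30.7 86.5]
mid 66 40 [29.4 30.3 47.8]
mid 68 64 [47.1 48.  49.3]
mid 70 71 [47.1 48.1 49. ]
mid 72 72 [47.  47.9 49. ]
mid 74 843 [ 48.5 230.9 230.9]
mid 76 71 [47.4 48.2 49.2]
mid 78 71 [46.7 48.2 49.3]
mid 80 54 [47.4 48.3 49.1]
mid 82 30 [ 8.7  9.9 10.9]
mid 84 30 [-0.4  4.8  9.1]
mid 86 45 [-0.6  0.1  1.3]
mid 88 57 [-0.9  0.2  1.3]
wallx+ 46 76 [85.9 86.7 87.8]
wallx+ 48 89 [85.4 86.7 87.6]
wallx+ 50 51 [52.8 86.1 87.6]
wallx+ 52 29 [30.  86.6 87.5]
wallx+ 54 32 [68.7 87.  87.7]
wallx+ 56 43 [48.4 86.6 88. ]
wallx+ 58 51 [48.  86.5 87.2]
wallx+ 60 51 [30.  85.9 87.4]
wallx+ 62 89 [30.5 53.8 87.5]
wallx+ 64 60 [30.4 51.6 86.1]
wallx+ 66 54 [29.8 51.6 54.9
[... 201 characters left out ...]
48.1 49. ]
wallx+ 82 24 [ 8.8  9.9 10.5]
wallx+ 84 24 [-0.5  4.6  9.2]
wallx+ 86 36 [-0.9  0.1  1.3]
wallx+ 88 40 [-0.7  0.5  1.3]
x- 46 102 [11.  86.4 87.7]
x- 48 103 [10.8 86.4 87.9]
x- 50 48 [20.8 83.4 87.7]
x- 52 22 [29.  30.2 31.1]
x- 54 3 [32.6 47.4 48. ]
x- 56 39 [47.4 51.3 53.5]
x- 58 45 [47.2 50.5 53.7]
x- 60 46 [46.7 50.8 53.9]
x- 62 51 [45.4 50.8 53.4]
x- 64 53 [46.  50.3 53.3]
x- 66 58 [29.9 48.4 53.2]
x- 68 49 [47.  48.3 49.3]
x- 70 59 [47.1 48.  48.9]
x- 72 59 [47.1 48.2 49.3]
x- 74 50 [47.4 48.1 49.2]
x- 76 49 [47.  48.  49.1]
x- 78 56 [47.4 48.3 49.2]
x- 80 41 [47.3 48.3 49.2]
x- 82 24 [ 8.4  9.8 10.5]
x- 84 24 [0.1 5.4 9.4]
x- 86 37 [-0.4  0.7  1.8]
x- 88 42 [-0.8  0.5  1.4]
```

View pics/6.png

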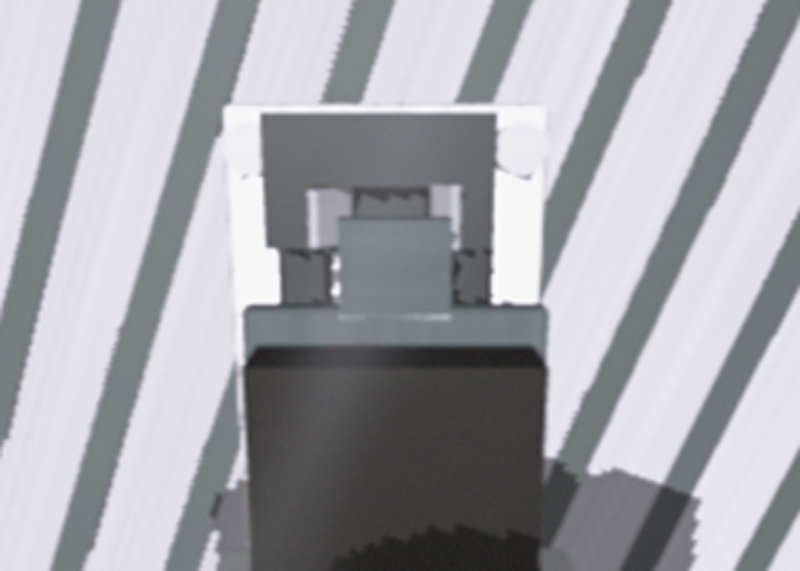

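Wrist crop: the ear tip's edge is at row ~217 and the end-wall edge at ~187, with the clip flare on the left and the rigid flare on the right. I measure the gap to sub-pixel.

```bash
python3 - <<'E'
from h import *
f=pickle.load(open('w4.pkl','rb')); P=world(f); Z=P[...,2]
a=np.radians(20.86); ex=np.array([np.cos(a),np.sin(a)]); ey=np.array([-ex[1],ex[0]])
q=P[...,:2]-np.array([.5426,.148]); X=q@ex*1000; Y=q@ey*1000
def st(n,m,v): 
    print(n,m.sum(),np.percentile(v[m],[0.5,2,50,98,99.5]).round(2))
# relative to TCP
c=abs(X)<5
st('ear Y',c&(Z>.08)&(Z<.1)&(Y>40),Y)
st('ear X',(Z>.08)&(Z<.1)&(Y>54)&(Y<62),X)
st('endwall Y',c&(abs(Z-.048)<.0025)&(Y>60),Y)
st('plate/iron end',(abs(Z-.010)<.002)&(Y>70)&(abs(X)<30),Y)
st('plate X',(abs(Z-.010)<.002)&(Y>56)&(Y<76),X)
st('clipflare X',(Z>.0495)&(Z<.06)&(X<0)&(Y>54)&(Y<68),X)
st('wallflare X',(Z>.0495)&(Z<.06)&(X>0)&(Y>54)&(Y<68),X)
st('iron X',(abs(Z-.048)<.002)&(Y>72)&(Y<78),X)
# per-column edge rows by depth
for u in range(246,272,4):
  col=Z[:,u]; 
  e=[v for v in range(60,180) if abs(col[v+1]-col[v])>.012]
  print(u,[(v,round(Y[v,u],1),round(Z[v,u]*1000,1),round(Y[v+1,u],1),round(Z[v+1,u]*1000,1)) for v in e])
E
```

```text
ear Y 1124 [43.6  43.71 52.76 63.57 63.9 ]
ear X 719 [-7.57 -7.46  1.07 10.06 10.14]
endwall Y 473 [67.6  67.64 74.59 80.88 80.9 ]
plate/iron end 294 [74.3  79.68 83.41 84.13 84.14]
plate X 1174 [-171.24 -169.76 -112.82   36.12   36.81]
clipflare X 165 [-22.07 -15.47 -13.27 -11.17  -9.42]
wallflare X 127 [ 9.01  9.41 12.   19.14 20.29]
iron X 913 [-24.74 -24.03  -1.7   20.4   20.99]
246 [(78, np.float64(82.8), np.float64(10.3), np.float64(80.9), np.float64(48.5)), (104, np.float64(67.6), np.float64(48.6), np.float64(66.4), np.float64(30.6)), (115, np.float64(60.3), np.float64(30.3), np.float64(63.8), np.float64(84.8))]
250 [(78, np.float64(82.8), np.float64(9.8), np.float64(80.9), np.float64(47.6)), (104, np.float64(67.6), np.float64(47.8), np.float64(66.3), np.float64(29.4)), (115, np.float64(60.2), np.float64(29.0), np.float64(63.8), np.float64(85.3))]
254 [(78, np.float64(82.8), np.float64(11.1), np.float64(80.9), np.float64(47.9)), (87, np.float64(76.7), np.float64(48.4), np.float64(74.7), np.float64(230.9)), (88, np.float64(74.7), np.float64(230.9), np.float64(75.6), np.float64(
[... 989 characters left out ...]
2.9), np.float64(7.6), np.float64(80.9), np.float64(46.3)), (104, np.float64(67.6), np.float64(47.2), np.float64(66.4), np.float64(30.7)), (115, np.float64(60.3), np.float64(29.8), np.float64(63.8), np.float64(84.6))]
270 [(78, np.float64(82.8), np.float64(10.0), np.float64(80.9), np.float64(47.9)), (115, np.float64(61.3), np.float64(43.6), np.float64(63.8), np.float64(85.2)), (150, np.float64(48.6), np.float64(86.4), np.float64(74.7), np.float64(230.9)), (151, np.float64(74.7), np.float64(230.9), np.float64(47.6), np.float64(86.5)), (165, np.float64(43.7), np.float64(96.3), np.float64(74.7), np.float64(230.9)), (166, np.float64(74.7), np.float64(230.9), np.float64(43.9), np.float64(100.7))]
```

To row units: 2.3 cm / 30 = 0.0767, 1.7 cm / 30 = 0.0567.

Emit:
apply_moves(motion=[0.0073,-0.0063,0.01,0,3,0.0073,-0.0063,0.0333,0,3,0.0073,-0.0063,0.0567,0,3,0.0073,-0.0063,0.0767,0,3,0.0073,-0.0063,0.0767,0,3])

```text
clock: 7.0
tool_pos: [0.5389, 0.1496, 0.0635]
ee_rot: [0.567, 0.824, -0.001, -0.001]
contact_force: [1.1, 0.3, -3.1]
width: 0.503
grasp_force: 92.2
```

Emit:
apply_moves(motion=[0,0,0,0,3,0,0,0,0,3,0,0,0,0,3,0,0,0,0,3,0,0,0,0,3])

```text
clock: 7.5
tool_pos: [0.5398, 0.1499, 0.065]
ee_rot: [0.567, 0.824, 0.0, 0.0]
contact_force: [-0.1, 0.5, -2.4]
width: 0.505
grasp_force: 92.2
```

```bash
cat > gap.py <<'E'
from h import *
import sys
go(.5418,.1473,.055,20.8)
f=grab('wrist','wg'); P=world(f); Z=P[...,2]; s=ctrl.state(); tz=s['tool_pos'][2]
a=np.radians(20.84); ex=np.array([np.cos(a),np.sin(a)]); ey=np.array([-ex[1],ex[0]])
q=P[...,:2]-s['tool_pos'][:2]; X=q@ex*1000; Y=q@ey*1000
def st(n,m,v): print(n,m.sum(),np.percentile(v[m],[0.5,2,50,98,99.5]).round(2)) if m.sum() else print(n,0)
c=abs(X)<5; E=abs(Z-tz+.001)<.003
st('ear Y',c&E&(Y>50)&(Y<66),Y); st('ear X',E&(Y>55)&(Y<62)&(abs(X)<12),X)
st('endwall Y',c&(abs(Z-.048)<.0025)&(Y>64.5),Y)
st('plate X',(abs(Z-.010)<.002)&(Y>60)&(Y<76)&(abs(X)<50),X)
for n,m in [('clip',X<-7),('wall',X>7)]:
  m=m&(abs(X)<17)&(Z>.0495)&(Z<.056)&(Y>62)&(Y<66.5)
  if m.sum()>5: print(n,m.sum(),'X at z=51:',np.polyval(np.polyfit(Z[m]*1000,X[m],1),51).round(2))
E
python3 gap.py
```

```text
shift [-0.32  0.1   1.  ] turn 0.002 | pos [0.5398 0.1499 0.065 ] yaw 20.91 tilt [ 4.e-04  2.e-04 -1.e+00] F [-0.1  0.5 -2.4] M [ 0.02 -0.01 -0.02] w 0.505 g 92.2 t 7.5
ear Y 690 [50.06 50.32 57.2  63.84 63.91]
ear X 623 [-7.59 -7.51  1.48 10.04 10.12]
endwall Y 626 [64.69 64.72 71.38 78.28 78.3 ]
plate X 315 [-36.62 -36.21  29.56  38.47  38.81]
clip 50 X at z=51: -11.0
wall 59 X at z=51: 12.18
```

Emit:
apply_moves(motion=[-0.0013,-0.0013,0.01,0,3,-0.0013,-0.0013,0.02,0,3,-0.0013,-0.0013,0.0267,0,3,-0.0013,-0.0013,0.0317,0,3,-0.0013,-0.0013,0.035,0,3])

```text
clock: 8.05
tool_pos: [0.5396, 0.1495, 0.0541]
ee_rot: [0.567, 0.824, 0.0, 0.0]
contact_force: [1.2, 0.2, -1.1]
width: 0.504
grasp_force: 92.3
```

To row units: 0.06 cm / 30 = 0.002, 0.04 cm / 30 = 0.0013.

Emit:
apply_moves(motion=[0,0,0,0,3,0,0,0.0007,0,3,0,0,0.0013,0,3,0,0,0.002,0,3,0,0,0.002,0,3])

```text
clock: 8.55
tool_pos: [0.5396, 0.1494, 0.0538]
ee_rot: [0.567, 0.824, 0.0, 0.0]
contact_force: [0.9, -0.2, -0.9]
width: 0.501
grasp_force: 92.4
```

```bash
python3 gap.py
```

```text
shift [-0.28  0.13 -0.12] turn 0.002 | pos [0.5396 0.1494 0.0538] yaw 20.9 tilt [ 5.e-04  3.e-04 -1.e+00] F [ 0.9 -0.2 -0.9] M [ 0.07 -0.14 -0.09] w 0.501 g 92.4 t 8.55
ear Y 692 [50.05 50.36 57.25 63.86 63.94]
ear X 746 [-11.93 -11.54   0.12  11.55  11.95]
endwall Y 702 [64.91 64.99 72.01 78.45 78.48]
plate X 348 [-36.45 -36.37  29.93  38.76  39.14]
clip 69 X at z=51: -10.35
wall 117 X at z=51: 10.73
```

Emit:
apply_moves(motion=[0,0,0.0027,0,3,0,0,0.0053,0,3,0,0,0.008,0,3,0,0,0.0107,0,3,0,0,0.0133,0,3])

```text
clock: 9.1
tool_pos: [0.5397, 0.1494, 0.0497]
ee_rot: [0.567, 0.824, 0.0, 0.0]
contact_force: [1.2, -0.2, 0.3]
width: 0.501
grasp_force: 92.4
```

To row units: 0.5 cm / 30 = 0.0167, 0.4 cm / 30 = 0.0133.

Emit:
apply_moves(motion=[0,0,0.0033,0,3,0,0,0.0067,0,3,0,0,0.01,0,3,0,0,0.0133,0,3,0,0,0.0167,0,3])

```text
clock: 9.6
tool_pos: [0.5397, 0.1495, 0.0445]
ee_rot: [0.567, 0.824, 0.0, 0.0]
contact_force: [2.2, 0.7, 0.1]
width: 0.5
grasp_force: 92.4
```

```bash
python3 gap.py
```

```text
shift [-0.28  0.12 -1.05] turn 0.002 | pos [0.5397 0.1495 0.0445] yaw 20.91 tilt [ 5.e-04  3.e-04 -1.e+00] F [2.2 0.7 0.1] M [ 0.14 -0.38 -0.16] w 0.5 g 92.4 t 9.6
ear Y 692 [50.12 50.44 57.27 63.87 63.92]
ear X 688 [-9.24 -8.77  0.56 10.01 10.09]
endwall Y 827 [64.69 64.77 71.79 78.62 78.64]
plate X 351 [-36.55 -36.25  30.5   38.7   38.94]
clip 64 X at z=51: -12.59
wall 98 X at z=51: 12.06
```

To row units: 0.56 cm / 30 = 0.0187, 0.12 cm / 30 = 0.004.

Emit:
apply_moves(motion=[0,0,0.004,0,3,0,0,0.008,0,3,0,0,0.012,0,3,0,0,0.0153,0,3,0,0,0.0187,0,3])

```text
clock: 10.15
tool_pos: [0.5397, 0.1495, 0.039]
ee_rot: [0.567, 0.824, 0.0, 0.0]
contact_force: [2.7, 1.1, -0.4]
width: 0.5
grasp_force: 92.4
```

To row units: 0.1 cm / 30 = 0.0033, 0.08 cm / 30 = 0.0027.

Emit:
apply_moves(motion=[0,0,0.0007,0,3,0,0,0.0013,0,3,0,0,0.002,0,3,0,0,0.0027,0,3,0,0,0.0033,0,3])

```text
clock: 10.65
tool_pos: [0.5397, 0.1495, 0.0382]
ee_rot: [0.567, 0.824, 0.0, 0.0]
contact_force: [3.3, 0.9, -0.1]
width: 0.503
grasp_force: 92.5
```

To row units: 0.08 cm / 30 = 0.0027, 0.06 cm / 30 = 0.002.

Emit:
apply_moves(motion=[0,0,0.0007,0,3,0,0,0.0013,0,3,0,0,0.002,0,3,0,0,0.0027,0,3,0,0,0.0027,0,3])

```text
clock: 11.15
tool_pos: [0.5397, 0.1494, 0.0374]
ee_rot: [0.567, 0.824, 0.0, 0.0]
contact_force: [4.1, 2.0, 0.4]
width: 0.502
grasp_force: 92.6
```

To row units: 0.06 cm / 30 = 0.002, 0.04 cm / 30 = 0.0013.

Emit:
apply_moves(motion=[0,0,0.0007,0,3,0,0,0.0013,0,3,0,0,0.002,0,3,0,0,0.002,0,3,0,0,0.002,0,3])

```text
clock: 11.65
tool_pos: [0.5397, 0.1494, 0.0374]
ee_rot: [0.567, 0.824, 0.0, 0.0]
contact_force: [1.7, 0.8, 6.9]
width: 0.503
grasp_force: 93.4
```

To row units: 0.07 cm / 30 = 0.0023, 0.06 cm / 30 = 0.002.

Emit:
apply_moves(motion=[0,0,0.0007,0,3,0,0,0.0013,0,3,0,0,0.002,0,3,0,0,0.0023,0,3,0,0,0.0023,0,3])

```text
clock: 12.15
tool_pos: [0.5397, 0.1494, 0.0373]
ee_rot: [0.567, 0.824, 0.0, 0.0]
contact_force: [1.0, 0.6, 13.7]
width: 0.498
grasp_force: 93.9
```

To row units: 0.045 cm / 30 = 0.0015, 0.02 cm / 30 = 0.0007.

Emit:
apply_moves(motion=[0,0,0.0007,0,3,0,0,0.0015,0,3,0,0,0.0015,0,3,0,0,0.0015,0,3,0,0,0.0015,0,3])

```text
clock: 12.65
tool_pos: [0.5397, 0.1494, 0.0373]
ee_rot: [0.567, 0.824, 0.0, 0.0]
contact_force: [0.3, 1.5, 17.4]
width: 0.504
grasp_force: 94.5
```

Emit:
apply_moves(motion=[0,0,0,0,3,0,0,0,0,3,0,0,0,0,3,0,0,0,0,3,0,0,0,0,3])

```text
clock: 13.15
tool_pos: [0.5397, 0.1494, 0.0373]
ee_rot: [0.567, 0.824, 0.0, 0.0]
contact_force: [0.1, 1.2, 17.7]
width: 0.5
grasp_force: 94.5
```

Emit:
apply_moves(motion=[0,0,0,0,3,0,0,0,0,3,0,0,0,0,3,0,0,0,0,3,0,0,0,0,3])

```text
clock: 13.65
tool_pos: [0.5397, 0.1494, 0.0373]
ee_rot: [0.567, 0.824, 0.0, 0.0]
contact_force: [0.4, 0.6, 17.2]
width: 0.503
grasp_force: 94.5
```

```bash
python3 gap.py
```

```text
shift [-0.27  0.13 -1.77] turn 0.002 | pos [0.5397 0.1494 0.0373] yaw 20.91 tilt [ 1.1e-03  2.0e-04 -1.0e+00] F [ 0.4  0.6 17.2] M [ 0.07 -0.   -0.16] w 0.503 g 94.5 t 13.65
ear Y 672 [50.04 50.16 56.92 63.5  63.55]
ear X 636 [-7.53 -7.45  1.49 10.05 10.15]
endwall Y 880 [64.83 64.91 71.94 78.41 78.44]
plate X 370 [-36.47 -36.15  30.99  38.62  38.87]
clip 73 X at z=51: -12.69
wall 108 X at z=51: 12.28
```

Pad home, held for over a second at about 20 N (17.3 N reading plus 2.9 N pad weight). I ease off and release.

To row units: -0.13 cm / 30 = -0.0043, -0.06 cm / 30 = -0.002.

Emit:
apply_moves(motion=[0,0,-0.002,0,3,0,0,-0.0043,0,3,0,0,-0.0043,0,4.6,0,0,-0.0043,0,5.5,0,0,-0.0043,0,6.5])

```text
clock: 14.2
tool_pos: [0.5374, 0.1486, 0.0361]
ee_rot: [0.567, 0.824, -0.002, -0.001]
contact_force: [0.0, -0.3, -0.3]
width: 0.761
grasp_force: 0.0
```

To row units: -6 cm / 30 = -0.2, -3 cm / 30 = -0.1.

Emit:
apply_moves(motion=[0,0,0,0,6.5,0,0,0,0,6.5,0,0,-0.0333,0,6.5,0,0,-0.1,0,6.5,0,0,-0.2,0,6.5])

```text
clock: 14.7
tool_pos: [0.5382, 0.149, 0.0969]
ee_rot: [0.567, 0.824, -0.001, -0.001]
contact_force: [0.7, 0.1, 0.1]
width: 0.759
grasp_force: 0.0
```

To row units: -6 cm / 30 = -0.2, -5 cm / 30 = -0.1667.

Emit:
apply_moves(motion=[0,0,-0.0667,0,6.5,0,0,-0.1333,0,6.5,-0.1,0,-0.1667,0,6.5,-0.2,0,-0.1667,0,6.5,-0.2,0,-0.1667,0,6.5])

```text
clock: 15.2
tool_pos: [0.5626, 0.0872, 0.1481]
ee_rot: [0.57, 0.822, -0.001, 0.002]
contact_force: [-0.4, -0.6, -0.6]
width: 0.762
grasp_force: 0.0
```

```bash
python3 - <<'E'
from h import *
go(.54,.149,.15,20.8)
f=grab('wrist','w9'); P=world(f); Z=P[...,2]
a=np.radians(20.84); ex=np.array([np.cos(a),np.sin(a)]); ey=np.array([-ex[1],ex[0]])
q=P[...,:2]-np.array([.5418,.1473]); X=q@ex*1000; Y=q@ey*1000
m=(abs(X)<20)&(abs(Y)<42)&(Z>.045)&(Z<.058)
A=np.c_[X[m],Y[m],np.ones(m.sum())]; c=np.linalg.lstsq(A,Z[m]*1000,rcond=None)[0]; print('block top plane',c,m.sum())
print(cv2.minAreaRect(np.c_[X[m],Y[m]].astype(np.float32)))
for s in(1,-1):
  m=(abs(X)<6)&(s*Y>55)&(s*Y<64)&(Z<.045); print('ear top z',s,m.sum(),np.median(Z[m])*1000 if m.sum() else '')
cv2.imwrite('pics/7.png',f['img'][:,:,::-1])
E
```

```text
shift [ 6.58  0.04 -0.22] turn -0.006 | pos [0.5626 0.0872 0.1481] yaw 20.48 tilt [ 0.0026 -0.004  -1.    ] F [-0.4 -0.6 -0.6] M [-0.03  0.01  0.01] w 0.762 g 0.0 t 15.2
block top plane [ 5.77274180e-03 -5.08312360e-04  5.20855846e+01] 6445
((-0.008985519409179688, 0.3300666809082031), (39.96963119506836, 83.32686614990234), 0.0032474759500473738)
ear top z 1 234 36.3286794094643
ear top z -1 173 36.425629498749224
```

View pics/7.png

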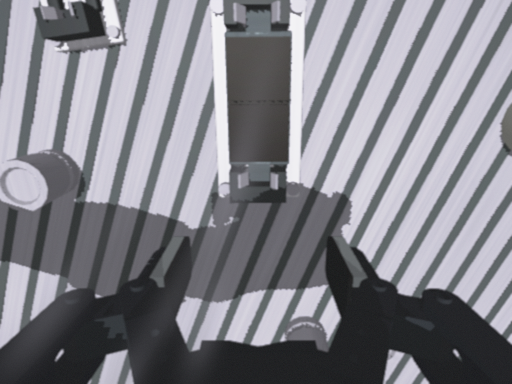

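The picture shows the pad seated, with both ears in the slots at (260,20) and (258,172) and the fingers clear. Its block top is at 52.1 mm, level to 0.006 rad, and both ears are at about 36 mm, so it is on the floors.

Emit:
apply_moves(motion=[0,0,0,0,6.5,0,0,0,0,6.5,0,0,0,0,6.5,0,0,0,0,6.5,0,0,0,0,6.5])

```text
clock: 15.75
tool_pos: [0.5607, 0.0938, 0.1468]
ee_rot: [0.567, 0.824, -0.0, -0.0]
contact_force: [-1.0, -0.0, 0.1]
width: 0.761
grasp_force: 0.0
```

```bash
python3 -c "
from station import ticket
print(ticket.finish_job())"
```

```text
the job is handed in; nothing more can be done
None
```

The new pad is seated flat in the larger bracket, pressed for about a second at roughly 20 N (17 N wrist reading plus 3 N pad weight) and released; the job is handed in at 15.8 s, with no verdict returned.

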